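Load an empty catch cup into the cone press

ROBOT

A 7-joint arm with a two-finger parallel gripper is mounted at the origin on the work surface. World frame = base frame: x ahead of the robot, y to its left, z up, the work surface at z = 0. Lengths are in m, angles in rad, forces in N, time in s.
With the tool pointing down it reaches from about 0.425 to 1.025 m from the base axis. Payload 3.6 kg.
Tool frame: the origin (TCP) lies midway between the tips of the shut fingers; the grasp point (between the pads) lies 19 mm behind it; z points along the fingers, x is the direction in which the jaws open and shut, and the axes are right-handed (so a half turn about z gives the same grasp; the last joint's range is limited). The gripper opens to 85 mm and grips with 20 to 120 N. Pads are 22 mm wide; open, the fingers measure 114 mm over their backs; the gripper's body (76 mm by 85 mm) begins 54 mm behind the grasp point. The pads swing forward as they close: fully open they stand 13 mm farther back than shut.
Start: joints at [1.054, 0.591, 0.048, 1.609, -0.033, 0.943, -0.034], TCP at [0.298, -0.661, 0.231] pointing down, gripper open.
Joint ranges: [-2.69, 2.69], [-0.47, 2.24], [-1.27, 1.36], [0.19, 2.51], [-1.53, 4.68], [0.08, 2.07], [-3.09, 3.09]. Speed limits (rad/s): [2.57, 2.57, 3.14, 3.14, 3.14, 3.14, 3.14].

INTERFACE

Orientations are given as [roll, pitch, yaw] about the fixed x, y, z axes, in that order (R = Rz(yaw) Ry(pitch) Rx(roll)).
In Python, from plant import manip gives the robot as it stands.
- The arm moves only by the tool play_rows, never from a script. Its arguments are lists of equal length, an entry for each row: "linear": the shift along the tool's x, y, z in m, a list of three; "delta_rot": the turn, a rotation vector about the tool's x, y, z in degrees, a list of three. In form: {"linear": [[x, y, z], ...], "delta_rot": [[wx, wy, wz], ...]}. A call has 1 to 10 rows; each row is the pose to reach, as a shift and turn from the pose commanded when the call began, along the tool's axes at that moment; what a row does not reach only later rows make up. A row lasts 1/12 s, in which the tool goes at most 41.7 mm and 7.16 degrees, less where a joint would pass 70% of its speed; a pose out of reach is approached as far as the arm can. A call with a gripper value outside its range is refused whole. "hand" is the opening, from 0 (shut) to 1 (fully open), set as the call begins (left out, the last holds). The fingers move at their own pace and stop on an object; the grip force is fixed at half the most. Time passes only in rows, so rows that repeat a pose let the fingers close. It gives the time, the measured TCP pose, the force and the opening at its end, in the units of the state.
- manip.observe(): the state, without advancing time (a new reading comes with each control period).
- manip.read_camera(name): name is "scene" or "top" or "wrist"; returns a dict with "img" (400x640x3 uint8, red, green, blue), "range_z" (400x640 float32, m along the optical axis (not along the pixel's ray), 0 where there is no reading), "K" (3x3 intrinsics, pixels), "R" (3x3) and "t" (3): a world point X has camera coordinates R X + t. Camera axes: x right, y down, z forward; pixel columns grow to the right and rows downward; lengths in m; the calibration is good to about 2 mm. A picture is of the moment at which its call begins.
- manip.close_job(): hands the job in, once; it reports no verdict.
Trained networks look in the newest picture that a camera, given by its name, has taken for a name from the list of things; names that differ only in an ending like _2 or _b are one class to them, and where a whole thing is asked for, a point or a joint stands for the part that bears it (a point fixed in the world has none). Each returns a list of dicts, best first, with "confidence" (0 to 1); they miss things now and then, are a little off and sometimes report something else, mostly with a low value. They report only what shows in the picture. A call takes as long as a camera call. They do not tell look-alikes from the thing itself.
- manip.spot_in(camera, thing): "at" ([x, y, z] in m, in world coordinates, good to about 4 mm: the middle of the surface that is visible of it).
- manip.masks_of(camera, thing): "mask" (400x640 bool, what is visible of it).
The state is a dict: "time_s": time; "joint_positions": joint angles; "joint_vel": joint speeds; "tau": joint torques, N m; "ee_pos": TCP position; "orientation": TCP orientation; "ft_force": force on the tool from outside, world axes, zero at the start; "ft_torque": the same for the moment, N m; "gripper_width": finger opening in m.
Only numpy, scipy, OpenCV 4.12 (cv2) and the standard library are available. Lean on these libraries where they do the work, as an engineer would, in place of code of your own. Each camera call takes 0.05 s, during which the arm holds its last target. There are 200 camera calls.

TASK

Take only the top cup off the nested stack of metal cups, leaving the two below nested and standing where they are, and set it upright, without dropping it, in the curbed nest of the press's pulled-out slide. Then, with the cup let go, push the slide fully home so the cup stands under the die. Do not knock over or shift anything else on the table.

Things in the scene. Friction and masses are not known exactly. Their poses are not given: they have to be found in the camera images.
- cup_top: Top cup of a stack of three identical plain aluminium cups, 48 mm high, tapered, open above: foot 34 mm across, rim 65 mm. The rim is an outward band, the top 6 mm of the cup, 60 mm across inside; the wall under it is 59 mm across, 2.5 mm thick. The foot is solid up to the inner floor, 16 mm above the underside. About 60 g. Origin: centre of the underside; z points up to the mouth.
- cup_mid: Second cup of the stack, same shape and origin. Each cup stands on the inner floor of the one below, so rims repeat every 16 mm, with a 10 mm gap between the bands: fingers reaching down to the second rim clamp two cups. Nested walls have about 2 mm play; straight up 35 mm lifts a cup clear.
- cup_low: The lowest cup of the stack, standing on the table, same shape and origin.
- press: Teal bench press, fixed. Origin on the table under the die; x: the way the slide is pushed home; y: to the column. Bed 16 mm high, 130 mm wide, x -250 to +60 mm; guide bars 30 mm high. Column 66 mm across (foot collar 100 mm) at y = +135 mm, 336 mm high; die and head over the origin, |x| up to 38 mm, from 107 mm above the table up.
- die (a point): Centre of the underside of the die, 107 mm above the table; when the slide is home the nest lies right under it.
- nest (a point): Centre of the nest's floor, on the top of the slide, 24 mm above the table; axes as the press's. The nest is a square of 56 mm inside, with a curb 6 mm high and 5 mm thick. It moves with the slide: pulled out it is 105 to 130 mm from the die axis, towards the robot.
- push_plate (a point): Middle of the upper edge of the slide's upright push plate, 60 mm above the table, 90 mm from the nest's centre towards the robot; the plate is 60 mm wide, 10 mm thick and stands 36 mm above the slide; axes as the press's.
- slide (a joint): How far the slide is pulled out, in m: 0 is fully home against its stop, 0.13 fully out. It runs straight along the press's x with about 2.5 N of friction, plus light damping (15 N per m/s), and stays where it is left.
- jar: Amber glass jar with a steel cap, 60 mm across, 85 mm high, bystander. Origin: centre of the underside.
- mould: Aluminium mould block 50 x 90 x 25 mm, bystander. Origin: centre of the underside.
- can: Steel can 64 mm across, 90 mm high, bystander. Origin: centre of the underside.
- wrench: Wrench lying flat on the table, bystander. Origin: centre of the underside.
- phone: Phone lying flat, 75 x 150 x 9 mm, bystander. Origin: centre of the underside.
There are look-alikes about, which are no part of the job. What is shaped like the cup_top but blue or turquoise is not meant.

How it is judged:
By the outcome, as a careful person would: the job done as asked, in the order asked, and still so for the second after the job is handed in, with the robot touching nothing.
It also fails if it takes over 59 s, if anything falls off the work surface, if the arm or the gripper's body presses on something with over 40 N, if the wrist force passes 120 N, or if a joint passes its speed limit or range.

## Working session

There is one attempt and no reset: what is moved stays moved. The work goes in short steps, Python scripts to look and compute and a tool call to move; the robot and the scene stay as the last step left them, time stands still between calls to the robot, and variables do not carry over. Pictures are saved under pics/ and viewed, about 8 in all and at most 12, crops included, and the job is handed in when it is done.

Besides the shell and the picture viewer there is one more tool, called after "Emit:" in YAML: its name, and indented under it one key for each argument. play_rows: Moves the arm, as the interface text tells. Its arguments: {"type":"object","properties":{"linear":{"type":"array"},"delta_rot":{"type":"array"},"hand":{"type":"number"}},"required":["linear","delta_rot"]}

```bash
mkdir -p pics
cat > h.py <<'E'
import numpy as np, cv2
from plant import manip
def cam(n,save=None):
    c=manip.read_camera(n)
    if save: cv2.imwrite('pics/'+save,c['img'][:,:,::-1])
    return c
def cloud(c):
    z=c['range_z'];v,u=np.indices(z.shape);K=c['K']
    P=np.stack([(u-K[0,2])/K[0,0]*z,(v-K[1,2])/K[1,1]*z,z],-1)
    return (P-c['t'])@c['R']
E
python3 - <<'E'
from h import *
s=manip.observe();print({k:np.round(v,3) for k,v in s.items()})
a=cam('scene');b=cam('top')
cv2.imwrite('pics/a.png',np.vstack([a['img'],b['img']])[:,:,::-1][:, :].copy() if 0 else cv2.resize(np.vstack([a['img'],b['img']])[:,:,::-1],(480,600)))
cv2.imwrite('pics/scene.png',a['img'][:,:,::-1]);cv2.imwrite('pics/top.png',b['img'][:,:,::-1])
for c in('scene','top'):
  for t in['cup_top','press','nest','push_plate','jar','mould','can','wrench','phone']:
    print(c,t,[(np.round(d['at'],3).tolist(),round(d['confidence'],2)) for d in manip.spot_in(c,t)])
E
```

```text
{'time_s': np.float64(0.0), 'joint_positions': array([ 1.054,  0.592,  0.048,  1.61 , -0.033,  0.943, -0.034]), 'joint_vel': array([-0.001, -0.001, -0.   ,  0.001,  0.001, -0.001, -0.002]), 'tau': array([ 0.0000e+00, -5.4868e+01,  1.5470e+00, -1.9812e+01,  9.0000e-03,
        8.0000e-03,  0.0000e+00]), 'ee_pos': array([ 0.298, -0.66 ,  0.23 ]), 'orientation': array([ 3.142e+00,  2.000e-03, -1.147e+00]), 'ft_force': array([-0.58 ,  0.039, -1.22 ]), 'ft_torque': array([-0.019, -0.01 ,  0.008]), 'gripper_width': np.float64(0.085)}
scene cup_top [([0.479, -0.145, 0.067], 0.84), ([0.391, -0.075, 0.035], 0.76), ([0.377, -0.166, 0.035], 0.66)]
scene press [([0.691, 0.171, 0.058], 0.9)]
scene nest [([0.533, 0.155, 0.019], 0.81), ([0.689, 0.174, 0.057], 0.28)]
scene push_plate [([0.533, 0.157, 0.025], 0.87)]
scene jar [([0.622, -0.238, 0.066], 0.58)]
scene mould [([0.478, -0.338, 0.02], 0.96), ([0.504, -0.177, 0.028], 0.73)]
scene can [([0.478, 0.372, 0.064], 0.89)]
scene wrench [([0.666, -0.064, 0.008], 0.87)]
scene phone [([0.34, 0.29, 0.013], 0.84), ([0.535, 0.155, 0.022], 0.35)]
top cup_top [([0.396, -0.08, 0.03], 0.73), ([0.38, -0.181, 0.028], 0.7)]
top press [([0.657, 0.202, 0.03], 0.84)]
top nest [([0.527, 0.156, 0.022], 0.92)]
top push_plate [([0.528, 0.152, 0.024], 0.74)]
top jar [([0.607, -0.215, 0.085], 0.96)]
top mould [([0.476, -0.33, 0.026], 0.75), ([0.527, 0.156, 0.023], 0.68)]
top can [([0.469, 0.382, 0.093], 0.92)]
top wrench [([0.663, -0.062, 0.008], 0.87)]
top phone [([0.331, 0.3, 0.01], 0.66)]
```

View pics/scene.png

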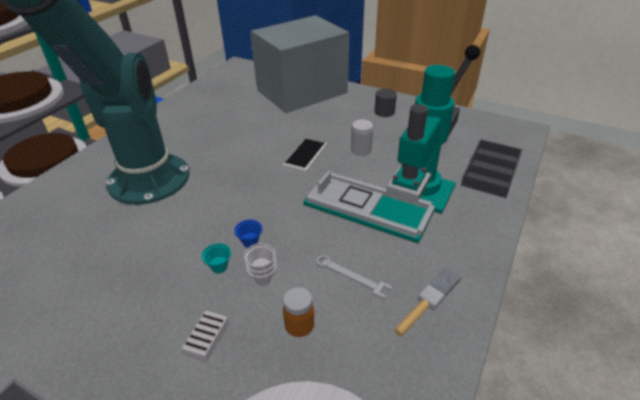

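View pics/top.png

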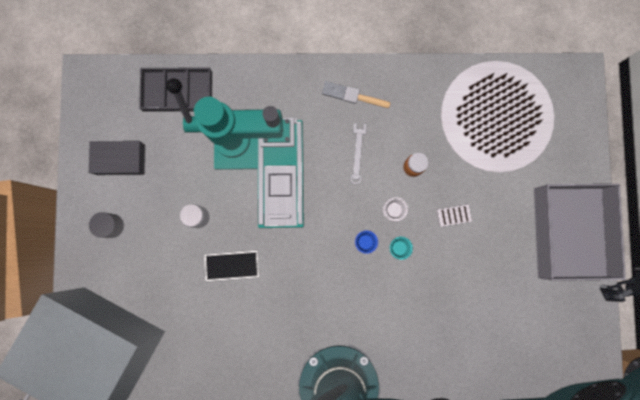

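Scene view: the grey stack is at (261,262), with the blue cup at (249,233), the turquoise cup at (217,258) and the jar at (298,312). Top view: stack at (395,209), nest at (280,181), push plate at (279,216), press column at (212,117). Next I'll measure these more precisely.

Run:
```python
from h import *
b=cam('top');a=cam('scene')
for n,c in(('top',b),('scene',a)):
    W=cloud(c);z=W[...,2];ok=c['range_z']>0
    print(n,'cam pos',np.round(-c['R'].T@c['t'],3),'f',c['K'][0,0])
    m=ok&(np.hypot(W[...,0]-.48,W[...,1]+.15)<.06)
    for lo,hi in((.074,.09),(.058,.074),(.03,.058)):
        q=W[m&(z>lo)&(z<hi)]; 
        if len(q)>4: (cx,cy),r=cv2.minEnclosingCircle(q[:,:2].astype(np.float32)); print('stack',lo,len(q),round(cx,4),round(cy,4),round(r,4),q[:,2].max())
    for nm,x,y,h in(('blue',.391,-.075,.03),('turq',.378,-.175,.03),('jar',.61,-.22,.05),('can',.47,.38,.05)):
        q=W[ok&(np.hypot(W[...,0]-x,W[...,1]-y)<.055)&(z>h)]
        if len(q)>4:(cx,cy),r=cv2.minEnclosingCircle(q[:,:2].astype(np.float32)); print(nm,len(q),round(cx,4),round(cy,4),round(r,4))
    # press regions
    m=ok&(W[...,0]>.4)&(W[...,0]<.8)&(W[...,1]>.07)&(W[...,1]<.25)
    for nm,lo,hi in(('plate',.045,.07),('bed',.011,.036)):
        mm=m&(z>lo)&(z<hi)&((W[...,0]<.5) if nm=='plate' else True)
        q=W[mm]; 
        if len(q)>4: print(nm,len(q),cv2.minAreaRect(q[:,:2].astype(np.float32)),np.median(q[:,2]))
I=b['img'][90:240,230:440][:,:,::-1]
cv2.imwrite('pics/z.png',cv2.resize(I,None,fx=3.8,fy=3.8,interpolation=cv2.INTER_CUBIC))
```

```text
top cam pos [0.382 0.05  1.453] f 508.2920883550569
stack 0.074 119 0.4867 -0.1588 0.0327 0.086629709635685
stack 0.058 144 0.4857 -0.1595 0.0326 0.07383105280027005
stack 0.03 216 0.4827 -0.1538 0.0295 0.05792354758759493
blue 221 0.3977 -0.0806 0.0327
turq 215 0.3802 -0.1761 0.0326
jar 381 0.612 -0.2218 0.0293
can 481 0.4728 0.3916 0.0322
plate 86 ((0.47097229957580566, 0.15809033811092377), (0.05762283131480217, 0.00896754302084446), 89.1065902709961) 0.05990057641294724
bed 4023 ((0.609978437423706, 0.16723504662513733), (0.34802451729774475, 0.16199928522109985), 4.49188756942749) 0.022961576971898896
scene cam pos [ 0.907 -0.664  0.771] f 455.43242775999585
stack 0.074 222 0.4867 -0.1579 0.0338 0.08310213548831294
stack 0.058 349 0.4865 -0.1594 0.0329 0.07394899675131074
stack 0.03 390 0.4886 -0.1598 0.0321 0.05785779996866386
blue 352 0.3974 -0.0794 0.0343
turq 379 0.3814 -0.1737 0.0343
jar 901 0.6143 -0.2225 0.0297
can 439 0.4734 0.3942 0.0348
plate 109 ((0.4721766710281372, 0.15922001004219055), (0.010868554003536701, 0.06263379007577896), 0.4256896674633026) 0.05726520824121595
bed 4504 ((0.6062889099121094, 0.17132383584976196), (0.3290603458881378, 0.156291663646698), 0.2355874478816986) 0.022874779237084565
```

View pics/z.png

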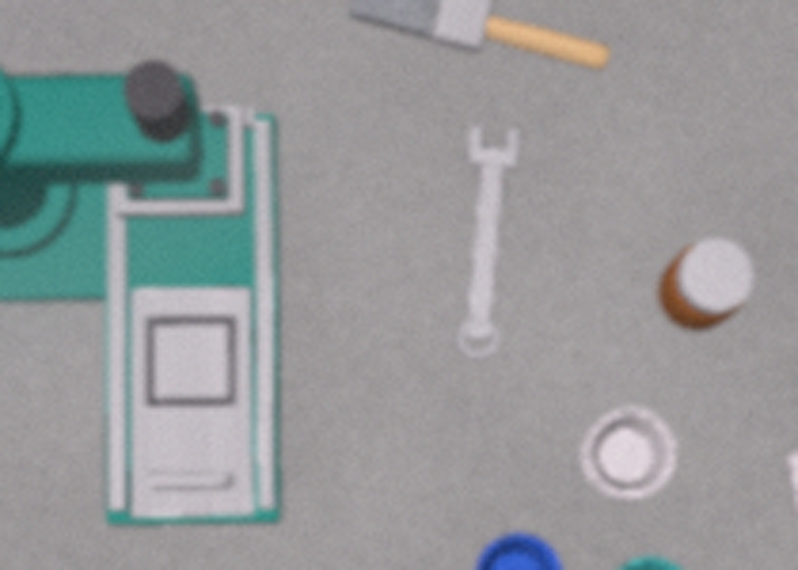

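The crop shows the nest curb as a dark square centred near (192,361), the push plate near (190,480), and the stack rim centred at (629,453). I'll now get the nest centre and the press yaw.

```bash
cat >> h.py <<'E'
def atz(c,uv,z):
    uv=np.atleast_2d(uv).astype(float);d=np.c_[(uv-c['K'][:2,2])/c['K'][[0,1],[0,1]],np.ones(len(uv))]@c['R']
    o=-c['R'].T@c['t'];return o+d*((z-o[2])/d[:,2])[:,None]
def nest(c,x,y,r=.055,thr=110):
    """dark curb -> minAreaRect at z=.030"""
    g=cv2.cvtColor(c['img'],cv2.COLOR_RGB2GRAY);v,u=np.indices(g.shape)
    P=atz(c,np.c_[u.ravel(),v.ravel()],.03).reshape(g.shape+(3,))
    m=(g<thr)&(np.hypot(P[...,0]-x,P[...,1]-y)<r)
    return cv2.minAreaRect(P[m][:,:2].astype(np.float32)),m.sum(),P
E
python3 - <<'E'
from h import *
for n in('top','scene'):
    c=cam(n);g=cv2.cvtColor(c['img'],cv2.COLOR_RGB2GRAY)
    for t in(100,120,140): print(n,t,nest(c,.56,.158,.05,t)[:2])
    W=cloud(c);ok=c['range_z']>0;x,y,z=np.moveaxis(W,-1,0)
    # guide bar outer edge toward -y
    hi=ok&(z>.024)&(z<.036)&(y<.13)&(y>.06)
    for lo_y in(0,):
        xs=np.arange(.48,.72,.01);e=[(X,y[hi&(abs(x-X)<.006)].min(),y[hi&(abs(x-X)<.006)].max()) for X in xs if (hi&(abs(x-X)<.006)).sum()>1]
        e=np.array(e);print('bar',np.polyfit(e[:,0],e[:,1],1),np.polyfit(e[:,0],e[:,2],1),len(e))
    bed=ok&(z>.010)&(z<.036)&(x>.47)&(x<.72)&(y>.05)&(y<.15)
    e=np.array([(X,y[bed&(abs(x-X)<.006)].min()) for X in np.arange(.48,.72,.01)]);print('bed',np.polyfit(e[:,0],e[:,1],1))
    print('die-ish',[np.round(d['at'],3) for d in manip.spot_in(n,'die')][:2])
c=cam('wrist','w0.png')
E
```

```text
top 100 (((0.0, 0.0), (0.0, 0.0), 0.0), np.int64(0))
top 120 (((0.5603865385055542, 0.16031968593597412), (0.0564303956925869, 0.06179165467619896), 87.40677642822266), np.int64(16))
top 140 (((0.560332715511322, 0.15214411914348602), (0.07612096518278122, 0.06524742394685745), 89.65301513671875), np.int64(138))
bar [-0.00092051  0.10017539] [-0.11184281  0.18708216] 24
bed [0.0149818  0.08601774]
die-ish []
scene 100 (((0.5627011060714722, 0.15721242129802704), (0.06582386046648026, 0.07030070573091507), 0.578058123588562), np.int64(180))
scene 120 (((0.5627738237380981, 0.16373488306999207), (0.06854788959026337, 0.08640909940004349), 0.5315146446228027), np.int64(316))
scene 140 (((0.5625134706497192, 0.1625465303659439), (0.07358948886394501, 0.09024272859096527), 0.45591145753860474), np.int64(416))
bar [0.00846865 0.09335125] [-0.09427652  0.17880097] 24
bed [0.00468354 0.0917231 ]
die-ish [array([0.684, 0.169, 0.056])]
```

Emit:
play_rows:
  linear:
    - [-0.012,-0.012,0]
    - [-0.036,-0.036,0]
    - [-0.061,-0.061,0]
    - [-0.087,-0.087,0]
    - [-0.113,-0.113,0]
    - [-0.139,-0.139,0]
    - [-0.165,-0.165,0]
    - [-0.191,-0.191,0]
    - [-0.217,-0.217,0]
    - [-0.243,-0.243,0]
  delta_rot:
    - [0,0,2]
    - [0,0,4]
    - [0,0,7]
    - [0,0,10]
    - [0,0,13]
    - [0,0,16]
    - [0,0,19]
    - [0,0,22]
    - [0,0,24.3]
    - [0,0,24.3]
  hand: 1

```text
time_s: 2.18
ee_pos: [0.4202, -0.3378, 0.2316]
orientation: [-3.141, -0.0, -1.573]
ft_force: [0.5, 0.1, -0.2]
gripper_width: 0.0855
```

Emit:
play_rows:
  linear:
    - [-0.022,-0.008,0]
    - [-0.052,-0.02,0]
    - [-0.082,-0.031,0]
    - [-0.112,-0.042,0.005]
    - [-0.138,-0.052,0.01]
    - [-0.158,-0.059,0.02]
    - [-0.171,-0.064,0.03]
    - [-0.178,-0.067,0.04]
    - [-0.178,-0.067,0.045]
    - [-0.178,-0.067,0.045]
  delta_rot:
    - [0,0,0]
    - [0,0,0]
    - [0,0,0]
    - [0,0,0]
    - [0,0,0]
    - [0,0,0]
    - [0,0,0]
    - [0,0,0]
    - [0,0,0]
    - [0,0,0]

```text
time_s: 3.02
ee_pos: [0.4859, -0.1617, 0.1852]
orientation: [3.139, 0.0, -1.571]
ft_force: [-1.6, 0.5, 0.5]
gripper_width: 0.0854
```

Run:
```python
from h import *
s=manip.observe();print(s['ee_pos'],s['orientation'],s['ft_force'])
c=cam('wrist','w1.png');W=cloud(c);x,y,z=np.moveaxis(W,-1,0);ok=c['range_z']>0
print('cam',-c['R'].T@c['t'])
for lo,hi in((.075,.088),(.068,.075),(.05,.068)):
    q=W[ok&(z>lo)&(z<hi)&(np.hypot(x-.487,y+.159)<.05)]
    if len(q)>4: print(lo,len(q),cv2.minEnclosingCircle(q[:,:2].astype(np.float32)),np.median(q[:,2]))
```

```text
[ 0.4858539  -0.16171301  0.18519021] [ 3.13910156e+00  7.65904074e-05 -1.57103990e+00] [-1.62426128  0.49144102  0.54868082]
cam [ 0.55716549 -0.16170738  0.32705861]
0.075 1049 ((0.486332505941391, -0.1580631285905838), 0.032606884837150574) 0.07910363614037143
0.068 1354 ((0.48756885528564453, -0.15818408131599426), 0.031638793647289276) 0.07317569191610675
0.05 1612 ((0.4900560975074768, -0.15849804878234863), 0.030532686039805412) 0.060904340959854614
```

View pics/w1.png

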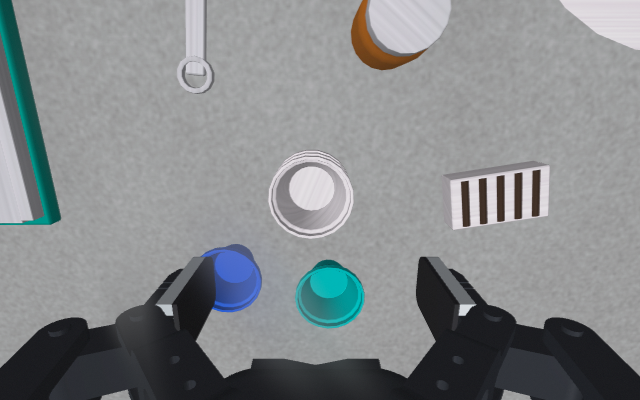

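The wrist view shows the stack mouth centred at (311,194), with clear space for both fingers and only the blue and turquoise cups nearby. I'll part-close at hover to measure where the tips stand at about 68 mm opening.

Emit:
play_rows:
  linear:
    - [-0.002,0,0.005]
    - [-0.0035,-0.0005,0.015]
    - [-0.0035,-0.0005,0.025]
    - [-0.0035,-0.0005,0.035]
    - [-0.0035,-0.0005,0.042]
    - [-0.0035,-0.0005,0.045]
    - [-0.0035,-0.0005,0.045]
    - [-0.0035,-0.0005,0.045]
  delta_rot:
    - [0,0,0]
    - [0,0,0]
    - [0,0,0]
    - [0,0,0]
    - [0,0,0]
    - [0,0,0]
    - [0,0,0]
    - [0,0,0]
  hand: 0.79

```text
time_s: 3.73
ee_pos: [0.4872, -0.158, 0.141]
orientation: [3.141, 0.0, -1.571]
ft_force: [0.2, 0.1, 0.4]
gripper_width: 0.0673
```

Run:
```python
from h import *
s=manip.observe();p=s['ee_pos'];print(p,s['gripper_width'],s['ft_force'])
c=cam('wrist','w2.png');W=cloud(c);x,y,z=np.moveaxis(W,-1,0);ok=c['range_z']>0
q=W[ok&(z>.075)&(z<.088)&(np.hypot(x-.487,y+.159)<.045)]
print(len(q),cv2.minEnclosingCircle(q[:,:2].astype(np.float32)),np.median(q[:,2]))
for sg in(1,-1):
    f=ok&(abs(x-p[0])<.025)&(sg*(y-p[1])>.025)&(sg*(y-p[1])<.07)&(z>.1)&(z<.2)
    Q=W[f];print(sg,len(Q),'tipz',np.percentile(Q[:,2],[0,1,3,10]),'inner y',np.percentile(sg*(Q[:,1]-p[1]),[0,1,5]),'x',Q[:,0].min(),Q[:,0].max())
```

```text
[ 0.48716958 -0.15798659  0.14099296] 0.06734396437160498 [0.15846922 0.12475436 0.42783388]
1534 ((0.4861598610877991, -0.15792414546012878), 0.032748278230428696) 0.07906613341912247
1 5294 tipz [0.14665136 0.14972441 0.15272096 0.15931242] inner y [0.03019064 0.03304634 0.03333782] x 0.47487189781250894 0.5019204316103011
-1 5234 tipz [0.14634098 0.14995758 0.15275708 0.15938152] inner y [0.03080593 0.03331727 0.03378941] x 0.4748245373755695 0.5019708589423135
```

Emit:
play_rows:
  linear:
    - [0,0.0005,0.004]
    - [0,0.0008,0.014]
    - [0,0.0008,0.026]
    - [0,0.0008,0.038]
    - [0,0.0008,0.05]
    - [0,0.0008,0.062]
    - [0,0.0008,0.071]
    - [0,0.0008,0.076]
    - [0,0.0008,0.078]
    - [0,0.0008,0.078]
  delta_rot:
    - [0,0,0]
    - [0,0,0]
    - [0,0,0]
    - [0,0,0]
    - [0,0,0]
    - [0,0,0]
    - [0,0,0]
    - [0,0,0]
    - [0,0,0]
    - [0,0,0]
  hand: 0.92

```text
time_s: 4.62
ee_pos: [0.4863, -0.1579, 0.0629]
orientation: [3.141, 0.0, -1.571]
ft_force: [-0.0, 1.0, 0.7]
gripper_width: 0.0788
```

Emit:
play_rows:
  linear:
    - [0,0,0]
    - [0,0,0]
    - [0,0,0]
    - [0,0,0]
    - [0,0,0]
    - [0,0,0]
  delta_rot:
    - [0,0,0]
    - [0,0,0]
    - [0,0,0]
    - [0,0,0]
    - [0,0,0]
    - [0,0,0]
  hand: 0.6

```text
time_s: 5.12
ee_pos: [0.487, -0.158, 0.0647]
orientation: [-3.14, -0.0, -1.571]
ft_force: [-1.5, 0.1, 7.2]
gripper_width: 0.0623
```

Emit:
play_rows:
  linear:
    - [0,0,0]
    - [0,0,-0.001]
    - [0,0,-0.002]
    - [0,0,-0.003]
  delta_rot:
    - [0,0,0]
    - [0,0,0]
    - [0,0,0]
    - [0,0,0]

```text
time_s: 5.45
ee_pos: [0.4867, -0.158, 0.0667]
orientation: [-3.141, -0.0, -1.571]
ft_force: [0.2, -1.0, -0.1]
gripper_width: 0.0621
```

Run:
```python
from h import *
s=manip.observe();p=s['ee_pos'];print(p,s['gripper_width'],s['ft_force'])
c=cam('wrist');W=cloud(c);x,y,z=np.moveaxis(W,-1,0);ok=c['range_z']>0
b=cam('scene')
I=np.hstack([cv2.resize(c['img'][100:400,120:520],(400,300)),cv2.resize(b['img'][180:330,180:380],(400,300),interpolation=cv2.INTER_CUBIC)])
cv2.imwrite('pics/g1.png',I[:,:,::-1])
```

```text
[ 0.48666533 -0.15800437  0.06668131] 0.06213139538406333 [ 0.16287231 -1.04057221 -0.1246641 ]
```

View pics/g1.png

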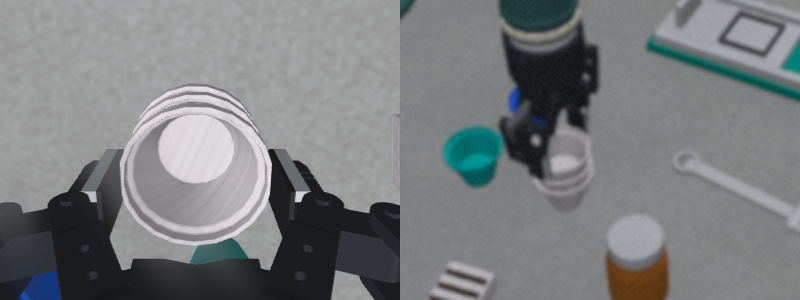

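The wrist crop shows the pads on the top rim at (122,190) and (270,190), with the lower rims visible free behind it. Lifting straight up.

Emit:
play_rows:
  linear:
    - [0,0,-0.003]
    - [0,0,-0.007]
    - [0,0,-0.012]
    - [0,0,-0.018]
    - [0,0,-0.024]
    - [0,0,-0.03]
    - [0,0,-0.036]
    - [0,0,-0.042]
    - [0,0,-0.048]
    - [0,0,-0.05]
  delta_rot:
    - [0,0,0]
    - [0,0,0]
    - [0,0,0]
    - [0,0,0]
    - [0,0,0]
    - [0,0,0]
    - [0,0,0]
    - [0,0,0]
    - [0,0,0]
    - [0,0,0]

```text
time_s: 6.38
ee_pos: [0.4869, -0.1581, 0.1174]
orientation: [-3.14, -0.0, -1.571]
ft_force: [0.5, 0.2, -1.0]
gripper_width: 0.0628
```

Run:
```python
from h import *
s=manip.observe();p=s['ee_pos'];print(p,s['gripper_width'],s['ft_force'],s['ft_torque'])
c=cam('wrist')
b=cam('scene')
I=np.hstack([cv2.resize(c['img'][100:400,120:520],(400,300)),cv2.resize(b['img'][180:330,180:380],(400,300),interpolation=cv2.INTER_CUBIC)])
cv2.imwrite('pics/g2.png',I[:,:,::-1])
W=cloud(c);x,y,z=np.moveaxis(W,-1,0);ok=c['range_z']>0
m=ok&(np.hypot(x-p[0],y-p[1])<.036)&(z>p[2]-.02)
for a in np.arange(p[2]-.01,p[2]+.03,.004): print(round(a-p[2],3),(m&(z>a)&(z<a+.004)).sum(),end=' ')
# rim plane
q=W[m&(abs(y-p[1])<.028)]
```

```text
[ 0.48693473 -0.15810552  0.11738136] 0.06282095761822117 [ 0.49911791  0.15953545 -0.98189496] [-0.04174097  0.01845976 -0.02447339]
-0.01 933 -0.006 1057 -0.002 1178 0.002 1316 0.006 3274 0.01 1942 0.014 2318 0.018 311 0.022 348 0.026 375
```

View pics/g2.png

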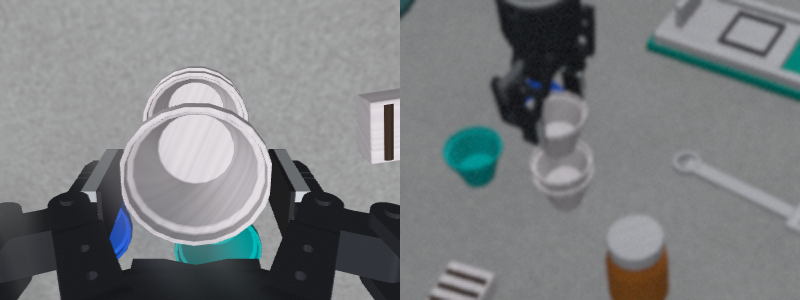

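One cup is lifted: the mouth at (196,175) is in the jaws, and the remaining stack stands behind at (195,95). I'll raise it and turn half round, so the wrist camera side faces away from the press head.

Emit:
play_rows:
  linear:
    - [0,0,-0.005]
    - [0,0,-0.012]
    - [0,0,-0.02]
    - [0,0,-0.028]
    - [0,0,-0.036]
    - [0,0,-0.042]
    - [0,0,-0.046]
    - [0,0,-0.048]
    - [0,0,-0.048]
    - [0,0,-0.048]
  delta_rot:
    - [0,0,-2]
    - [0,0,-6]
    - [0,0,-12]
    - [0,0,-18]
    - [0,0,-24]
    - [0,0,-30]
    - [0,0,-36]
    - [0,0,-42]
    - [0,0,-48]
    - [0,0,-54]

```text
time_s: 7.32
ee_pos: [0.4862, -0.1581, 0.1645]
orientation: [3.141, 0.0, -0.622]
ft_force: [-0.3, 0.5, -0.1]
gripper_width: 0.0624
```

Emit:
play_rows:
  linear:
    - [0,0,0]
    - [0,0,0]
    - [0,0,0]
    - [0,0,0]
    - [0,0,0]
    - [0,0,0]
    - [0,0,0]
    - [0,0,0]
    - [0,0,0]
    - [0,0,0]
  delta_rot:
    - [0,0,-6]
    - [0,0,-12]
    - [0,0,-18]
    - [0,0,-24]
    - [0,0,-30]
    - [0,0,-36]
    - [0,0,-42]
    - [0,0,-48]
    - [0,0,-54]
    - [0,0,-60]

```text
time_s: 8.15
ee_pos: [0.4861, -0.1582, 0.1642]
orientation: [-3.142, 0.001, 0.425]
ft_force: [-0.5, -0.5, -0.1]
gripper_width: 0.0624
```

Emit:
play_rows:
  linear:
    - [0,0,0]
    - [0,0,0]
    - [0,0,0]
    - [0,0,0]
    - [0,0,0]
    - [0,0,0]
    - [0,0,0]
    - [0,0,0]
    - [0,0,0]
    - [0,0,0]
  delta_rot:
    - [0,0,-7]
    - [0,0,-14]
    - [0,0,-21]
    - [0,0,-28]
    - [0,0,-35]
    - [0,0,-42]
    - [0,0,-49]
    - [0,0,-56]
    - [0,0,-62]
    - [0,0,-66.5]

```text
time_s: 8.98
ee_pos: [0.4861, -0.1584, 0.1641]
orientation: [-3.141, 0.0, 1.585]
ft_force: [-0.8, 0.3, -0.1]
gripper_width: 0.0624
```

Run:
```python
from h import *
s=manip.observe();p=s['ee_pos'];print(p,s['orientation'],s['gripper_width'],s['ft_force'],s['joint_positions'])
c=cam('wrist');W=cloud(c);x,y,z=np.moveaxis(W,-1,0);ok=c['range_z']>0
r=np.hypot(x-p[0],y-p[1])
q=W[ok&(r>.029)&(r<.034)&(abs(y-p[1])<.025)&(z>p[2]+.011)&(z<p[2]+.022)]
A=np.c_[q[:,0]-p[0],q[:,1]-p[1],np.ones(len(q))];print(len(q),'plane',np.linalg.lstsq(A,q[:,2]-p[2],rcond=None)[0])
print('range x',q[:,0].min()-p[0],q[:,0].max()-p[0])
for sgn in(-1,1):
  k=q[sgn*(q[:,0]-p[0])>0.02];print(sgn,len(k),np.percentile(k[:,2]-p[2],[10,50,90]))
```

```text
[ 0.4860605  -0.15839116  0.16411116] [-3.14089961e+00  2.34157238e-04  1.58486161e+00] 0.062432570795248894 [-0.84884253  0.32529981 -0.06591295] [ 0.82318147  0.53885138 -0.80730347  2.1177365   0.59425532  0.72431564
  1.20824973]
2261 plane [-0.00660901 -0.00110358  0.01388174]
range x -0.031797544113655374 0.03328178063336723
-1 1005 [0.01217997 0.01429473 0.01523032]
1 1084 [0.01170935 0.01404252 0.01502221]
```

Emit:
play_rows:
  linear:
    - [0.008,0.002,0]
    - [0.024,0.006,0]
    - [0.047,0.012,0]
    - [0.075,0.019,0]
    - [0.103,0.026,0]
    - [0.131,0.033,0]
    - [0.159,0.04,0]
    - [0.187,0.047,0]
    - [0.215,0.054,0]
    - [0.243,0.061,0]
  delta_rot:
    - [0,0,0]
    - [0,0,0]
    - [0,0,0]
    - [0,0,0]
    - [0,0,0]
    - [0,0,0]
    - [0,0,0]
    - [0,0,0]
    - [0,0,0]
    - [0,0,0]

```text
time_s: 9.87
ee_pos: [0.5453, 0.0876, 0.1643]
orientation: [-3.142, 0.0, 1.578]
ft_force: [0.3, -0.4, -0.6]
gripper_width: 0.0624
```

Emit:
play_rows:
  linear:
    - [0.025,0.007,0]
    - [0.045,0.012,0]
    - [0.06,0.016,0.002]
    - [0.07,0.019,0.006]
    - [0.0735,0.0195,0.012]
    - [0.0735,0.0195,0.02]
    - [0.0735,0.0195,0.027]
    - [0.0735,0.0195,0.03]
    - [0.0735,0.0195,0.03]
    - [0.0735,0.0195,0.03]
  delta_rot:
    - [0,0,0]
    - [0,0,0]
    - [0,0,0]
    - [0,0,0]
    - [0,0,0]
    - [0,0,0]
    - [0,0,0]
    - [0,0,0]
    - [0,0,0]
    - [0,0,0]

```text
time_s: 10.7
ee_pos: [0.564, 0.158, 0.1338]
orientation: [-3.141, 0.001, 1.578]
ft_force: [-0.1, 0.7, -0.9]
gripper_width: 0.0626
```

Run:
```python
from h import *
s=manip.observe();p=s['ee_pos'];print(p,s['orientation'],s['gripper_width'],s['ft_force'])
c=cam('wrist','w3.png');W=cloud(c);x,y,z=np.moveaxis(W,-1,0);ok=c['range_z']>0
I=c['img'][:,:,::-1].copy()
# project expected curb rectangle for the estimated nest
def pr(X):
    q=c['K']@(c['R']@np.array(X)+c['t']);return q[:2]/q[2]
for h,col in((.033,(0,0,255)),(.028,(255,0,0))):
    P=np.array([pr([.5615+sx*h,.158+sy*h,.03]) for sx,sy in((-1,-1),(1,-1),(1,1),(-1,1))])
    cv2.polylines(I,[P.astype(int)],True,col,1)
P=np.array([pr([.4715+sx*.005,.159+sy*.03,.06]) for sx,sy in((-1,-1),(1,-1),(1,1),(-1,1))]);cv2.polylines(I,[P.astype(int)],True,(0,255,0),1)
cv2.imwrite('pics/w3.png',I)
```

```text
[0.56403413 0.1579582  0.13378497] [-3.14055294e+00  8.63003072e-04  1.57772480e+00] 0.06256743328740905 [-0.13578844  0.69976664 -0.94947038]
```

View pics/w3.png

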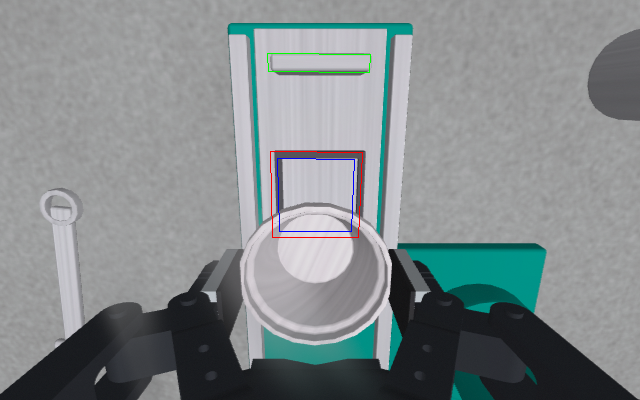

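The wrist view shows the nest curb from about (275,152) to (366,238), with my overlay 2–4 px to the left of it (roughly 2 mm in y). I'll zoom in to settle it.

Run:
```python
from h import *
c=cam('wrist');np.savez('w4.npz',**c)
cv2.imwrite('pics/w4.png',cv2.resize(c['img'][40:240,225:425][:,:,::-1],(600,600),interpolation=cv2.INTER_CUBIC))
```

```text
(no output)
```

View pics/w4.png

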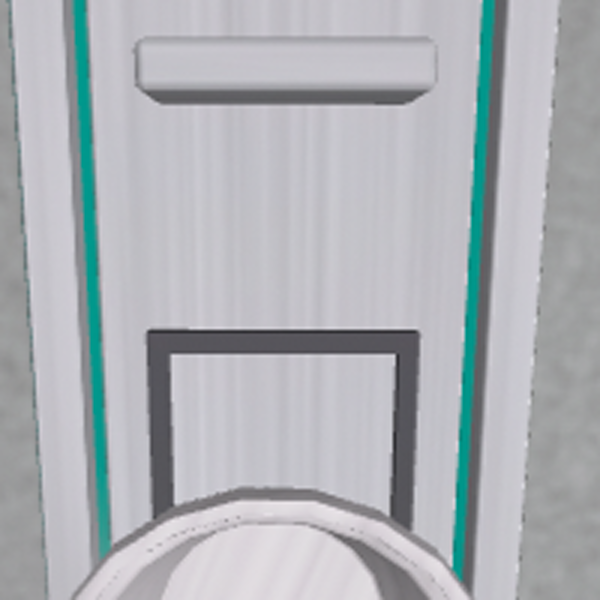

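Run:
```python
from h import *
c=dict(np.load('w4.npz'))
px=lambda u,v:(225+(u+.5)/3-.5,40+(v+.5)/3-.5)
P=atz(c,[px(147,331),px(420,331),px(151.5,515),px(412,515),px(170,354),px(396,354)],.03);print(np.round(P,4))
Q=atz(c,[px(136,37),px(437,37),px(136,90),px(437,90)],.06);print(np.round(Q,4))
B=atz(c,[px(15,100),px(553,100),px(45,560),px(522,560)],.03);print(np.round(B,4))
```

```text
[[0.5276 0.1278 0.03  ]
 [0.527  0.1933 0.03  ]
 [0.574  0.1278 0.03  ]
 [0.5734 0.1935 0.03  ]
 [0.5331 0.1332 0.03  ]
 [0.5326 0.1878 0.03  ]]
[[0.4662 0.1308 0.06  ]
 [0.4657 0.1896 0.06  ]
 [0.4759 0.1306 0.06  ]
 [0.4754 0.1901 0.06  ]]
[[0.4757 0.0994 0.03  ]
 [0.4747 0.2208 0.03  ]
 [0.5863 0.1002 0.03  ]
 [0.5852 0.2222 0.03  ]]
```

Emit:
play_rows:
  linear:
    - [0.001,-0.002,0.003]
    - [0.0023,-0.0033,0.01]
    - [0.0023,-0.0033,0.02]
    - [0.0023,-0.0033,0.032]
    - [0.0023,-0.0033,0.044]
    - [0.0023,-0.0033,0.054]
    - [0.0023,-0.0033,0.062]
    - [0.0023,-0.0033,0.068]
    - [0.0023,-0.0033,0.071]
    - [0.0023,-0.0033,0.071]
  delta_rot:
    - [0,0,0]
    - [0,0,0]
    - [0,0,0]
    - [0,0,0]
    - [0,0,0]
    - [0,0,0]
    - [0,0,0]
    - [0,0,0]
    - [0,0,0]
    - [0,0,0]

```text
time_s: 11.63
ee_pos: [0.5606, 0.1614, 0.0625]
orientation: [-3.14, 0.0, 1.579]
ft_force: [0.3, -0.2, -0.2]
gripper_width: 0.0625
```

Emit:
play_rows:
  linear:
    - [0,0,0.001]
    - [0,0,0.002]
    - [0,0,0.003]
    - [0,0,0.004]
    - [0,0,0.005]
    - [0,0,0.005]
  delta_rot:
    - [0,0,0]
    - [0,0,0]
    - [0,0,0]
    - [0,0,0]
    - [0,0,0]
    - [0,0,0]

```text
time_s: 12.13
ee_pos: [0.561, 0.1614, 0.0583]
orientation: [3.142, 0.0, 1.579]
ft_force: [1.0, 0.2, -1.2]
gripper_width: 0.0625
```

Emit:
play_rows:
  linear:
    - [0,0,0.0005]
    - [0,0,0.001]
    - [0,0,0.0015]
    - [0,0,0.0015]
  delta_rot:
    - [0,0,0]
    - [0,0,0]
    - [0,0,0]
    - [0,0,0]

```text
time_s: 12.47
ee_pos: [0.561, 0.1615, 0.0568]
orientation: [3.142, 0.0, 1.579]
ft_force: [-0.0, 0.7, -0.9]
gripper_width: 0.0624
```

Emit:
play_rows:
  linear:
    - [0,0,0.0005]
    - [0,0,0.001]
    - [0,0,0.001]
  delta_rot:
    - [0,0,0]
    - [0,0,0]
    - [0,0,0]

```text
time_s: 12.72
ee_pos: [0.5611, 0.1616, 0.0567]
orientation: [3.141, 0.001, 1.579]
ft_force: [-2.2, -0.9, 7.7]
gripper_width: 0.0627
```

Contact at 7.7 N, at the expected height. I'll release now.

Emit:
play_rows:
  linear:
    - [0,0,-0.0005]
    - [0,0,-0.0005]
    - [0,0,-0.0005]
    - [0,0,-0.0005]
    - [0,0,-0.0005]
    - [0,0,-0.0005]
  delta_rot:
    - [0,0,0]
    - [0,0,0]
    - [0,0,0]
    - [0,0,0]
    - [0,0,0]
    - [0,0,0]
  hand: 0.95

```text
time_s: 13.22
ee_pos: [0.5609, 0.1615, 0.0561]
orientation: [-3.141, 0.0, 1.579]
ft_force: [-0.1, 0.7, -0.0]
gripper_width: 0.0814
```

Emit:
play_rows:
  linear:
    - [0,0,-0.003]
    - [0,0,-0.01]
    - [0,0,-0.02]
    - [0,0,-0.032]
    - [0,0,-0.044]
    - [0,0,-0.056]
    - [0,0,-0.068]
    - [0,0,-0.078]
    - [0,0,-0.084]
    - [0,0,-0.086]
  delta_rot:
    - [0,0,0]
    - [0,0,0]
    - [0,0,0]
    - [0,0,0]
    - [0,0,0]
    - [0,0,0]
    - [0,0,0]
    - [0,0,0]
    - [0,0,0]
    - [0,0,0]

```text
time_s: 14.05
ee_pos: [0.5616, 0.1618, 0.1438]
orientation: [3.139, -0.001, 1.579]
ft_force: [-0.1, 0.0, -0.4]
gripper_width: 0.0811
```

Run:
```python
from h import *
s=manip.observe();p=s['ee_pos'];print(p,s['orientation'],s['gripper_width'],s['ft_force'])
c=cam('wrist');b=cam('scene');np.savez('w5.npz',**c)
W=cloud(c);x,y,z=np.moveaxis(W,-1,0);ok=c['range_z']>0
q=W[ok&(z>.067)&(z<.08)&(np.hypot(x-.5605,y-.1605)<.045)]
print(len(q),cv2.minEnclosingCircle(q[:,:2].astype(np.float32)),np.median(q[:,2]),np.linalg.lstsq(np.c_[q[:,:2]-q[:,:2].mean(0),np.ones(len(q))],q[:,2],rcond=None)[0])
I=np.hstack([cv2.resize(c['img'][40:340,170:470],(400,400)),cv2.resize(b['img'][110:260,290:440],(400,400),interpolation=cv2.INTER_CUBIC)])
cv2.imwrite('pics/r1.png',I[:,:,::-1])
```

```text
[0.56164101 0.16180519 0.14384042] [ 3.13945207e+00 -6.48194219e-04  1.57909637e+00] 0.08106906958051108 [-0.05252424  0.04085624 -0.40523908]
1385 ((0.5619347095489502, 0.16162417829036713), 0.03259851038455963) 0.07104062574695223 [-0.00942663  0.00031031  0.07064833]
```

View pics/r1.png

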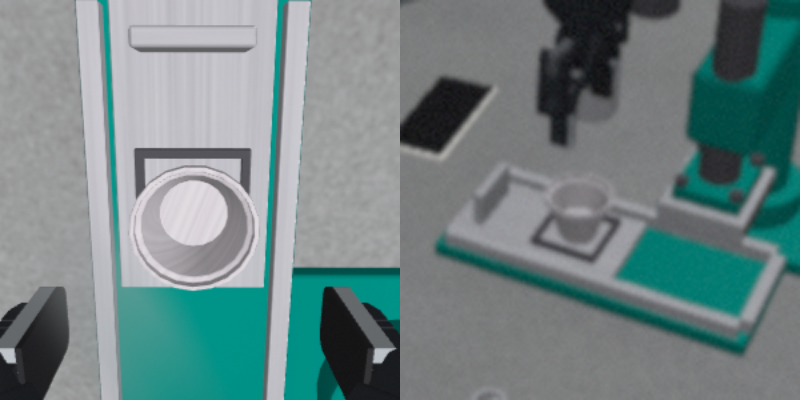

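The cup stands upright in the nest, with its mouth at (195,228) in the left panel and its rim level at z≈0.071. Next I'll shut the fingers, go behind the push plate and lower.

Emit:
play_rows:
  linear:
    - [0,-0.006,0]
    - [0,-0.018,0]
    - [0,-0.034,0]
    - [0,-0.052,0]
    - [0,-0.07,0]
    - [0,-0.088,0]
    - [0,-0.104,0]
    - [0,-0.116,0]
    - [0,-0.124,0]
    - [0,-0.1265,0]
  delta_rot:
    - [0,0,0]
    - [0,0,0]
    - [0,0,0]
    - [0,0,0]
    - [0,0,0]
    - [0,0,0]
    - [0,0,0]
    - [0,0,0]
    - [0,0,0]
    - [0,0,0]
  hand: 0

```text
time_s: 14.98
ee_pos: [0.4327, 0.1601, 0.142]
orientation: [-3.14, 0.001, 1.581]
ft_force: [-0.7, 0.1, 0.4]
gripper_width: -0.0001
```

Emit:
play_rows:
  linear:
    - [0,0,0.004]
    - [0,0,0.014]
    - [0,0,0.028]
    - [0,0,0.042]
    - [0,0,0.056]
    - [0,0,0.07]
    - [0,0,0.084]
    - [0,0,0.096]
    - [0,0,0.104]
    - [0,0,0.106]
  delta_rot:
    - [0,0,0]
    - [0,0,0]
    - [0,0,0]
    - [0,0,0]
    - [0,0,0]
    - [0,0,0]
    - [0,0,0]
    - [0,0,0]
    - [0,0,0]
    - [0,0,0]

```text
time_s: 15.82
ee_pos: [0.4351, 0.1605, 0.0347]
orientation: [-3.14, 0.0, 1.579]
ft_force: [-0.3, 0.6, -1.0]
gripper_width: -0.0001
```

Emit:
play_rows:
  linear:
    - [0,0.002,0]
    - [0,0.004,0]
    - [0,0.006,0]
    - [0,0.008,0]
    - [0,0.01,0]
    - [0,0.012,0]
    - [0,0.014,0]
    - [0,0.016,0]
    - [0,0.018,0]
    - [0,0.02,0]
  delta_rot:
    - [0,0,0]
    - [0,0,0]
    - [0,0,0]
    - [0,0,0]
    - [0,0,0]
    - [0,0,0]
    - [0,0,0]
    - [0,0,0]
    - [0,0,0]
    - [0,0,0]

```text
time_s: 16.65
ee_pos: [0.4546, 0.1606, 0.0363]
orientation: [-3.142, 0.0, 1.579]
ft_force: [-0.3, 0.9, 0.7]
gripper_width: 0.0002
```

Run:
```python
from h import *
s=manip.observe();p=s['ee_pos'];print(p,s['gripper_width'],s['ft_force'],s['joint_positions'])
b=cam('scene');a=cam('top')
for c in(b,a):
    W=cloud(c);x,y,z=np.moveaxis(W,-1,0);ok=c['range_z']>0
    q=W[ok&(z>.06)&(z<.08)&(np.hypot(x-.5655,y-.1605)<.05)]
    if len(q)>4: print(len(q),cv2.minEnclosingCircle(q[:,:2].astype(np.float32)))
```

```text
[0.45463455 0.16055177 0.03630857] 0.0002255985014464864 [-0.34189871  0.91602909  0.71095362] [-0.04426102  0.68781084 -0.52814115  2.25063212  0.89554067  0.4222886
  0.26109779]
224 ((0.5637414455413818, 0.1612497717142105), 0.034018512815237045)
184 ((0.5621216297149658, 0.16003796458244324), 0.03269512578845024)
```

Emit:
play_rows:
  linear:
    - [0,0.001,0]
    - [0,0.002,0]
    - [0,0.003,0]
    - [0,0.004,0]
    - [0,0.005,0]
    - [0,0.0065,0]
    - [0,0.008,0]
    - [0,0.01,0]
    - [0,0.012,0]
    - [0,0.0145,0]
  delta_rot:
    - [0,0,0]
    - [0,0,0]
    - [0,0,0]
    - [0,0,0]
    - [0,0,0]
    - [0,0,0]
    - [0,0,0]
    - [0,0,0]
    - [0,0,0]
    - [0,0,0]

```text
time_s: 17.58
ee_pos: [0.469, 0.1606, 0.0362]
orientation: [-3.141, 0.0, 1.579]
ft_force: [-4.1, -0.5, 0.6]
gripper_width: 0.0001
```

Emit:
play_rows:
  linear:
    - [0,0.0025,0]
    - [0,0.005,0]
    - [0,0.0075,0]
    - [0,0.01,0]
    - [0,0.0125,0]
    - [0,0.015,0]
    - [0,0.0175,0]
    - [0,0.02,0]
    - [0,0.0225,0]
    - [0,0.025,0]
  delta_rot:
    - [0,0,0]
    - [0,0,0]
    - [0,0,0]
    - [0,0,0]
    - [0,0,0]
    - [0,0,0]
    - [0,0,0]
    - [0,0,0]
    - [0,0,0]
    - [0,0,0]

```text
time_s: 18.42
ee_pos: [0.4941, 0.1608, 0.0362]
orientation: [-3.141, 0.0, 1.579]
ft_force: [-2.5, 0.5, -0.3]
gripper_width: -0.0002
```

Run:
```python
from h import *
s=manip.observe();p=s['ee_pos'];print(p,s['ft_force'])
b=cam('scene');a=cam('top')
for c in(b,a):
    W=cloud(c);x,y,z=np.moveaxis(W,-1,0);ok=c['range_z']>0
    q=W[ok&(z>.06)&(z<.08)&(np.hypot(x-p[0]-.105,y-.1605)<.045)]
    if len(q)>4: print(len(q),cv2.minEnclosingCircle(q[:,:2].astype(np.float32)))
    for t in('press','die'): print(t,[np.round(d['at'],3) for d in manip.spot_in('scene',t)][:2])
    h=ok&(z>.1)&(z<.34)&(x>.6)&(x<.8)&(y>.1)&(y<.2)
    print('head x',np.percentile(x[h],[0,2,50,98,100]),'y',np.percentile(y[h],[0,2]))
I=np.hstack([cv2.resize(b['img'][60:260,290:490],(400,400),interpolation=cv2.INTER_CUBIC),cv2.resize(a['img'][80:240,200:360],(400,400),interpolation=cv2.INTER_CUBIC)])
cv2.imwrite('pics/p1.png',I[:,:,::-1])
```

```text
[0.49414407 0.16079121 0.03624228] [-2.47731302  0.47755134 -0.30448421]
231 ((0.601935863494873, 0.16228020191192627), 0.03511415421962738)
press [array([0.693, 0.165, 0.113])]
die [array([0.689, 0.166, 0.112])]
head x [0.65319709 0.66096307 0.69781379 0.72839093 0.73008026] y [0.11359172 0.11614595]
152 ((0.6022129058837891, 0.15990552306175232), 0.03252313658595085)
press [array([0.693, 0.165, 0.113])]
die [array([0.689, 0.166, 0.112])]
head x [0.65096264 0.65253626 0.67512208 0.71957181 0.72714585] y [0.11459778 0.11696543]
```

View pics/p1.png

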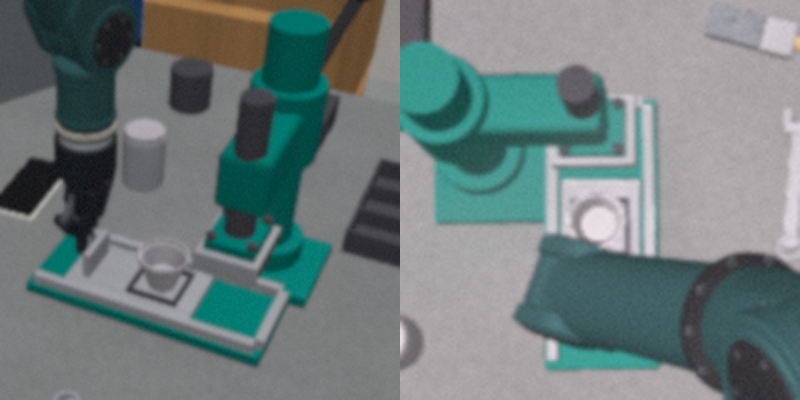

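The left panel shows the cup upright in the nest at (163,270), moved along with the slide, and the finger behind the plate at (90,250). The die axis is at x≈0.69, so about 89 mm of travel is left. I'll tilt the tool back 14° about its tip to keep the wrist clear of the press head.

Emit:
play_rows:
  linear:
    - [0,-0.003,-0.001]
    - [0,-0.005,-0.002]
    - [0,-0.005,-0.002]
    - [0,-0.005,-0.002]
    - [0,-0.005,-0.002]
    - [0,-0.005,-0.002]
    - [0,-0.005,-0.002]
  delta_rot:
    - [0,0,0]
    - [-3,0,0]
    - [-6,0,0]
    - [-9,0,0]
    - [-12,0,0]
    - [-14,0,0]
    - [-14,0,0]

```text
time_s: 19.3
ee_pos: [0.4899, 0.1612, 0.0388]
orientation: [2.903, 0.004, 1.581]
ft_force: [-0.2, -0.8, -0.1]
gripper_width: 0.0003
```

Run:
```python
from h import *
s=manip.observe();print(s['ee_pos'],s['orientation'],s['ft_force'],s['joint_positions'])
from scipy.spatial.transform import Rotation as R
M=R.from_euler('xyz',s['orientation']).as_matrix();print(M.round(3));print('tool of +x 10mm',M.T@[.01,0,0])
```

```text
[0.48985456 0.16116458 0.03880016] [2.90291976 0.00353637 1.58098402] [-0.20847542 -0.82226501 -0.11744665] [-0.32320941  0.63715117 -0.19602949  2.33892885  1.75035207  0.22784723
 -0.6183098 ]
[[-0.01   0.972  0.236]
 [ 1.     0.011 -0.001]
 [-0.004  0.236 -0.972]]
tool of +x 10mm [-0.00010187  0.00971594  0.00236436]
```

Emit:
play_rows:
  linear:
    - [0,0.001,0.0002]
    - [0,0.0024,0.0006]
    - [0,0.0039,0.0009]
    - [0,0.0054,0.0013]
    - [0,0.0072,0.0018]
    - [0,0.0093,0.0023]
    - [0,0.0117,0.0028]
    - [0,0.0146,0.0035]
    - [0,0.0175,0.0042]
    - [0,0.0204,0.005]
  delta_rot:
    - [0,0,0]
    - [0,0,0]
    - [0,0,0]
    - [0,0,0]
    - [0,0,0]
    - [0,0,0]
    - [0,0,0]
    - [0,0,0]
    - [0,0,0]
    - [0,0,0]

```text
time_s: 20.13
ee_pos: [0.5101, 0.16, 0.0378]
orientation: [2.907, 0.004, 1.579]
ft_force: [-2.4, -0.1, 2.0]
gripper_width: 0.0004
```

Emit:
play_rows:
  linear:
    - [0,0.0029,0.0007]
    - [0,0.0058,0.0014]
    - [0,0.0087,0.0021]
    - [0,0.0117,0.0028]
    - [0,0.0146,0.0035]
    - [0,0.0175,0.0042]
    - [0,0.0204,0.005]
    - [0,0.0233,0.0057]
    - [0,0.0262,0.0064]
    - [0,0.0292,0.0071]
  delta_rot:
    - [0,0,0]
    - [0,0,0]
    - [0,0,0]
    - [0,0,0]
    - [0,0,0]
    - [0,0,0]
    - [0,0,0]
    - [0,0,0]
    - [0,0,0]
    - [0,0,0]

```text
time_s: 20.97
ee_pos: [0.5406, 0.1602, 0.0378]
orientation: [2.906, 0.004, 1.579]
ft_force: [-3.3, 0.6, 0.9]
gripper_width: -0.0003
```

Emit:
play_rows:
  linear:
    - [0,0.0029,0.0007]
    - [0,0.0058,0.0014]
    - [0,0.0087,0.0021]
    - [0,0.0117,0.0028]
    - [0,0.0146,0.0035]
    - [0,0.017,0.0041]
    - [0,0.019,0.0046]
    - [0,0.0209,0.0051]
    - [0,0.0224,0.0054]
    - [0,0.0233,0.0057]
  delta_rot:
    - [0,0,0]
    - [0,0,0]
    - [0,0,0]
    - [0,0,0]
    - [0,0,0]
    - [0,0,0]
    - [0,0,0]
    - [0,0,0]
    - [0,0,0]
    - [0,0,0]

```text
time_s: 21.8
ee_pos: [0.5646, 0.1603, 0.0377]
orientation: [2.906, 0.004, 1.578]
ft_force: [-2.7, 0.3, 2.6]
gripper_width: 0.0002
```

Run:
```python
from h import *
s=manip.observe();p=s['ee_pos'];print(p,s['ft_force'],s['joint_positions'].round(2))
b=cam('scene');W=cloud(b);x,y,z=np.moveaxis(W,-1,0);ok=b['range_z']>0
q=W[ok&(z>.06)&(z<.08)&(np.hypot(x-p[0]-.105,y-.1605)<.045)]
print(len(q),cv2.minEnclosingCircle(q[:,:2].astype(np.float32)))
w=cam('wrist')
I=np.hstack([cv2.resize(b['img'][60:260,290:490],(400,400),interpolation=cv2.INTER_CUBIC),cv2.resize(w['img'][:,:],(400,250))[:, :].copy() if 0 else cv2.resize(w['img'][0:400,120:520],(400,400))])
cv2.imwrite('pics/p2.png',I[:,:,::-1])
```

```text
[0.56458316 0.16033144 0.03773387] [-2.71466161  0.27842656  2.62091082] [-0.27  0.67 -0.19  2.18  1.24  0.22 -0.03]
98 ((0.6719353795051575, 0.1586877405643463), 0.03235270082950592)
```

View pics/p2.png

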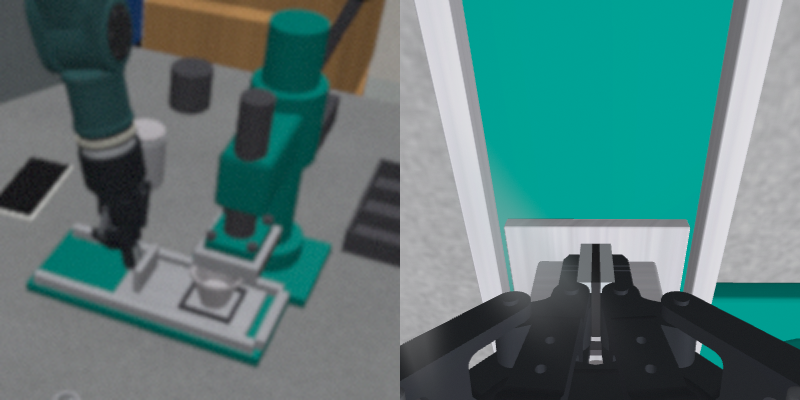

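The cup is upright near the die at (212,290), and the wrist is clear of the head. About 18 mm remains, so I'll slow down and watch for the stop.

Emit:
play_rows:
  linear:
    - [0,0.001,0.0002]
    - [0,0.0023,0.0006]
    - [0,0.0039,0.0009]
    - [0,0.0054,0.0013]
    - [0,0.007,0.0017]
    - [0,0.0085,0.0021]
    - [0,0.0101,0.0025]
    - [0,0.0115,0.0028]
    - [0,0.0126,0.0031]
    - [0,0.0136,0.0033]
  delta_rot:
    - [0,0,0]
    - [0,0,0]
    - [0,0,0]
    - [0,0,0]
    - [0,0,0]
    - [0,0,0]
    - [0,0,0]
    - [0,0,0]
    - [0,0,0]
    - [0,0,0]

```text
time_s: 22.73
ee_pos: [0.5784, 0.1604, 0.0376]
orientation: [2.906, 0.004, 1.578]
ft_force: [-2.1, 0.1, 2.4]
gripper_width: -0.0005
```

Emit:
play_rows:
  linear:
    - [0,0.0006,0.0001]
    - [0,0.0012,0.0003]
    - [0,0.0018,0.0004]
    - [0,0.0024,0.0006]
    - [0,0.003,0.0007]
  delta_rot:
    - [0,0,0]
    - [0,0,0]
    - [0,0,0]
    - [0,0,0]
    - [0,0,0]

```text
time_s: 23.15
ee_pos: [0.5813, 0.1605, 0.0377]
orientation: [2.906, 0.004, 1.578]
ft_force: [-2.4, -0.3, 2.2]
gripper_width: -0.0001
```

Emit:
play_rows:
  linear:
    - [0,0.0005,0.0001]
    - [0,0.001,0.0002]
    - [0,0.0015,0.0004]
    - [0,0.002,0.0005]
  delta_rot:
    - [0,0,0]
    - [0,0,0]
    - [0,0,0]
    - [0,0,0]

```text
time_s: 23.48
ee_pos: [0.5834, 0.1605, 0.0376]
orientation: [2.906, 0.004, 1.578]
ft_force: [-2.6, 0.9, 1.1]
gripper_width: 0.0
```

Emit:
play_rows:
  linear:
    - [0,0.0005,0.0001]
    - [0,0.001,0.0002]
    - [0,0.0015,0.0004]
    - [0,0.002,0.0005]
  delta_rot:
    - [0,0,0]
    - [0,0,0]
    - [0,0,0]
    - [0,0,0]

```text
time_s: 23.82
ee_pos: [0.5855, 0.1605, 0.0376]
orientation: [2.906, 0.004, 1.578]
ft_force: [-2.5, -0.7, 1.7]
gripper_width: -0.0001
```

Emit:
play_rows:
  linear:
    - [0,0.0005,0.0001]
    - [0,0.001,0.0002]
    - [0,0.0015,0.0004]
  delta_rot:
    - [0,0,0]
    - [0,0,0]
    - [0,0,0]

```text
time_s: 24.07
ee_pos: [0.5857, 0.1605, 0.0374]
orientation: [2.908, 0.004, 1.579]
ft_force: [-6.7, -0.7, 4.6]
gripper_width: 0.0
```

Emit:
play_rows:
  linear:
    - [0,0.0005,0.0001]
    - [0,0.001,0.0002]
    - [0,0.0015,0.0004]
  delta_rot:
    - [0,0,0]
    - [0,0,0]
    - [0,0,0]

```text
time_s: 24.32
ee_pos: [0.5858, 0.1605, 0.0371]
orientation: [2.91, 0.004, 1.579]
ft_force: [-9.7, -0.1, 7.1]
gripper_width: 0.0003
```

The force climbs with no more travel, so the slide is home. Backing off.

Emit:
play_rows:
  linear:
    - [0,-0.003,-0.0007]
    - [0,-0.008,-0.002]
    - [0,-0.016,-0.004]
    - [0,-0.026,-0.006]
    - [0,-0.037,-0.009]
    - [0,-0.048,-0.012]
    - [0,-0.06,-0.015]
    - [0,-0.07,-0.022]
    - [0,-0.078,-0.035]
    - [0,-0.085,-0.05]
  delta_rot:
    - [0,0,0]
    - [0,0,0]
    - [0,0,0]
    - [0,0,0]
    - [0,0,0]
    - [0,0,0]
    - [0,0,0]
    - [0,0,0]
    - [0,0,0]
    - [0,0,0]

```text
time_s: 25.15
ee_pos: [0.4942, 0.1606, 0.0664]
orientation: [2.906, 0.004, 1.58]
ft_force: [0.6, 0.3, 0.1]
gripper_width: -0.0003
```

Emit:
play_rows:
  linear:
    - [0,-0.005,-0.02]
    - [0,-0.01,-0.045]
    - [0,-0.015,-0.065]
    - [0,-0.02,-0.08]
    - [0,-0.02,-0.09]
    - [0,-0.02,-0.09]
  delta_rot:
    - [0,0,0]
    - [0,0,0]
    - [0,0,0]
    - [0,0,0]
    - [0,0,0]
    - [0,0,0]

```text
time_s: 25.65
ee_pos: [0.4551, 0.1608, 0.1515]
orientation: [2.902, 0.001, 1.579]
ft_force: [0.2, 0.4, 0.4]
gripper_width: 0.0004
```

Run:
```python
from h import *
s=manip.observe();p=s['ee_pos'];print(p,s['ft_force'],s['time_s'])
b=cam('scene');a=cam('top')
for n,c in(('scene',b),('top',a)):
    W=cloud(c);x,y,z=np.moveaxis(W,-1,0);ok=c['range_z']>0
    for nm,X,Y,lo,hi in(('cup',.69,.161,.06,.08),('stack',.487,-.158,.052,.07),('stack hi',.487,-.158,.072,.1),('blue',.397,-.08,.03,.06),('turq',.381,-.175,.03,.06),('jar',.612,-.222,.05,.1),('can',.473,.392,.05,.1),('plate',.6,.161,.05,.07)):
        q=W[ok&(z>lo)&(z<hi)&(np.hypot(x-X,y-Y)<.05)]
        if len(q)>4:
            e=cv2.minEnclosingCircle(q[:,:2].astype(np.float32)); print(n,nm,len(q),np.round(e[0],4),round(e[1],4),np.round(q.mean(0),4))
w=cam('wrist')
I=np.hstack([cv2.resize(b['img'][110:310,200:460],(520,400),interpolation=cv2.INTER_CUBIC),w['img'][:,180:460]])
cv2.imwrite('pics/f.png',I[:,:,::-1])
```

```text
[0.45513831 0.16082377 0.15148728] [0.19345035 0.43240556 0.39483717] 25.65
scene cup 107 [0.6933 0.1599] 0.0323 [0.6963 0.1452 0.0683]
scene stack 314 [ 0.4863 -0.1581] 0.0333 [ 0.4824 -0.1534  0.0596]
scene blue 351 [ 0.3978 -0.0793] 0.0349 [ 0.3946 -0.0746  0.0412]
scene turq 380 [ 0.3813 -0.1747] 0.0342 [ 0.3764 -0.1707  0.0413]
scene jar 897 [ 0.6145 -0.2228] 0.0297 [ 0.6185 -0.2289  0.076 ]
scene can 437 [0.4742 0.3921] 0.0338 [0.4794 0.3812 0.0777]
scene plate 90 [0.6011 0.1607] 0.0306 [0.6027 0.1569 0.0577]
top cup 5 [0.6602 0.1618] 0.0056 [0.6599 0.1617 0.0673]
top stack 174 [ 0.4856 -0.1592] 0.0325 [ 0.4875 -0.1614  0.0597]
top blue 210 [ 0.3977 -0.0808] 0.0326 [ 0.398  -0.082   0.0421]
top turq 216 [ 0.3802 -0.1762] 0.0327 [ 0.3804 -0.1793  0.0416]
top jar 380 [ 0.6119 -0.2219] 0.0293 [ 0.6101 -0.2193  0.0793]
top can 485 [0.4725 0.3915] 0.0318 [0.4713 0.3878 0.0862]
top plate 82 [0.5979 0.1585] 0.0292 [0.5989 0.1588 0.0588]
```

View pics/f.png

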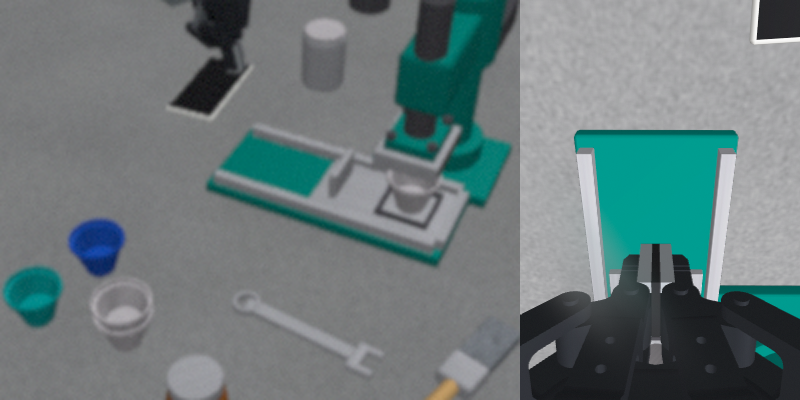

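The cup stands upright under the die at (410,195). The two-cup stack is at (122,315) and the other things on the table stand as before. Handing in.

```bash
python3 -c "
from plant import manip
print(manip.close_job(), manip.observe()['time_s'])"
```

```text
the job is handed in; nothing more can be done
the job is handed in; nothing more can be done
```

I lifted only the top cup off the stack, set it upright in the nest and let it go. Then I pushed the slide home with shut fingers behind the push plate, backed the arm clear and handed in at about 26 s.

- **Slide:** the push force rose from about 2.5 N to 9.7 N with no more travel, so the slide is against its stop. The push plate moved about 129 mm, to x ≈ 0.600, which puts the nest at x ≈ 0.690, right under the die.
- **Cup:** it stands upright under the die, centred at about (0.693, 0.160) by the scene camera. The top camera can barely see it under the press head, so only that one view confirms its final place.
- **Remaining stack:** the two cups are still nested and standing, within about 1–2 mm of where they were.
- **Other things:** the jar, the can and the blue and turquoise cups are where they were, to within camera noise. I did not re-measure the mould, wrench or phone after the moves, but the arm never came near them.
- **Forces:** contact forces I read stayed below 10 N throughout.

None of the checks failed.

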